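# Show the stall hand which pile to restock

## Robot

A 6-joint arm with a two-finger parallel gripper is mounted at the origin on the work surface. World frame = base frame: x ahead of the robot, y to its left, z up, the work surface at z = 0. Lengths are in m, angles in rad, forces in N, time in s.
With the tool pointing down it reaches from about 0.375 to 0.9 m from the base axis. Payload 3.1 kg.
Tool frame: the origin (TCP) lies at the very end of the fingers, on their centre line; the grasp point (between the pads) lies 19 mm behind it; z points along the fingers, y is the direction in which the jaws open and shut (so a half turn about z gives the same grasp; the last joint's range is limited). The gripper opens to 87 mm and grips with 3 to 60 N. Pads are 19 mm wide; open, the fingers measure 117 mm over their backs; the gripper's body (75 mm by 190 mm) begins 51 mm behind the grasp point.
Start: joints at [-1.341, 0.527, 1.433, -0, 1.181, -0.178], TCP at [0.248, -0.573, 0.183] pointing down, gripper open.
Joint ranges: [-3.08, 3.08], [-0.75, 2.2], [0.22, 2.44], [-1.43, 4.57], [0, 2.65], [-2.85, 2.85]. Speed limits (rad/s): [2.79, 2.79, 3.14, 3.14, 3.14, 3.14].

## Interface

Orientations are given as a unit quaternion [x, y, z, w].
In Python, from rig import robot gives the robot as it stands.
- The arm moves only by the tool arm_command, never from a script. Its argument "targets" is a list of rows, each a list of 5 numbers: the shift along the tool's x, y, z in cm, then the turn about the tool's z in rad, then the finger opening in cm, from 0 to 8.7. In form: [[dx, dy, dz, spin, hand], ...]. A call has 1 to 5 rows; each row is the pose to reach, as a shift and turn from the pose commanded when the call began, along the tool's axes at that moment; what a row does not reach only later rows make up. A row lasts 1/8 s, in which the tool goes at most 62.5 mm and 10.7 degrees, less where a joint would pass 70% of its speed; a pose out of reach is approached as far as the arm can. A call with a gripper value outside its range is refused whole. The fingers move at their own pace and stop on an object; "newtons" is the grip in N (left out, the last holds). Time passes only in rows, so rows that repeat a pose let the fingers close. It gives the time, the measured TCP pose, the force and the opening at its end, in the units of the state.
- robot.get_obs(): the state, without advancing time (a new reading comes with each control period).
- robot.camera(name): name is "side" or "top"; returns (picture, depth): 400x640x3 uint8, red, green, blue; 400x640 float32, m along the optical axis (not along the pixel's ray), 0 where there is no reading.
- robot.camera_model(name): a dict with "mtx" (3x3 intrinsics, pixels), "k1" (the pictures are not rectified: a ray, as slopes to the right and down, at radius r is drawn at 1 + k1 r^2 times it, then the intrinsics apply), "extrinsics" (4x4, takes a point from world to camera coordinates). Camera axes: x right, y up, looking along -z (the intrinsics and any distortion apply to the point x, -y, -z); pixel columns grow to the right and rows downward; lengths in m; the calibration is good to about 2 mm. A picture is of the moment at which its call begins. camera_model takes no time and is no camera call.
- robot.hand_in(): hands the job in, once; it reports no verdict.
The state is a dict: "time": time; "q": joint angles; "joint_velocities": joint speeds; "joint_torque": joint torques, N m; "position": TCP position; "tool_rot": TCP orientation; "ft_force": force on the tool from outside, world axes, zero at the start; "moment": the same for the moment, N m; "grip_width": finger opening in m.
Only numpy, scipy, OpenCV 4.12 (cv2) and the standard library are available. Lean on these libraries where they do the work, as an engineer would, in place of code of your own. Each camera call takes 0.05 s, during which the arm holds its last target.

## Task

Press the counter bell's plunger to call the stall hand and let it come back up, then point down at the tallest pile of square date boxes, from which boxes are to be taken, and after that at the shortest one, where they are to go: bring the fingertips 2 to 5 cm above the middle of the pile's top lid and stay there for two seconds each time. Do not point at the middle-height pile, do not touch or shift any box, and leave everything else on the counter where it is. Finish with the hand drawn back at least 20 cm from the shortest pile's lid.

Things in the scene. Friction and masses are not known exactly. Their poses are not given: they have to be found in the camera images.
- bell_plunger (a joint): push plunger of the counter bell: 0 up, 0.005 fully down (5 mm of travel, straight down); a spring brings it back; about 1 N starts it, about 5 N holds it fully down. The bell rings once the plunger is 3.5 mm down
- bell_top (a point): centre of the top face of the bell's plunger, a steel disc 22 mm across, 65 mm above the counter when up. The bell under it is a steel dome on a black round foot (82 mm across), screwed to the counter
- tall_lid (a point): centre of the upper face of the topmost lid of the pile of 3 date boxes (144 mm above the counter); a pale round paper label, 60 mm across, marks it; z up
- mid_lid (a point): centre of the upper face of the topmost lid of the pile of 2 date boxes (96 mm above the counter); a pale round paper label, 60 mm across, marks it; z up
- low_lid (a point): centre of the upper face of the topmost lid of the pile of 1 date box (48 mm above the counter); a pale round paper label, 60 mm across, marks it; z up
- tall_1: loose clear square box of dates, 120 x 120 x 48 mm, 0.3 to 0.6 kg; number 1 from the bottom in the pile of 3; origin at the centre of its underside, z up
- tall_2: loose clear square box of dates, 120 x 120 x 48 mm, 0.3 to 0.6 kg; number 2 from the bottom in the pile of 3; origin at the centre of its underside, z up
- tall_3: loose clear square box of dates, 120 x 120 x 48 mm, 0.3 to 0.6 kg; number 3 from the bottom in the pile of 3; origin at the centre of its underside, z up
- mid_1: loose clear square box of dates, 120 x 120 x 48 mm, 0.3 to 0.6 kg; number 1 from the bottom in the pile of 2; origin at the centre of its underside, z up
- mid_2: loose clear square box of dates, 120 x 120 x 48 mm, 0.3 to 0.6 kg; number 2 from the bottom in the pile of 2; origin at the centre of its underside, z up
- low_1: loose clear square box of dates, 120 x 120 x 48 mm, 0.3 to 0.6 kg; number 1 from the bottom in the pile of 1; origin at the centre of its underside, z up
- tub: round tub of dates with a clear lid and a pale round label, 104 across, 43 high mm; loose bystander, origin at the centre of its underside
- honey_jar: small amber honey jar with brass cap, 48 across, 80 high mm; loose bystander, origin at the centre of its underside
- spice_jar: small brown spice jar with black cap, 44 across, 85 high mm; loose bystander, origin at the centre of its underside
- scoop: aluminium scoop with a wooden handle lying on the counter, about 170 long, 28 high mm; loose bystander, origin on the counter where pan and handle meet
- marker: white marker pen with black cap lying on the counter, 130 long, 13 high mm; loose bystander, origin on its underside near the middle
- coffee_cup: white cup, 64 across, 55 high mm; loose bystander, origin at the centre of its underside
- tape_roll: brown roll of packing tape lying flat, 84 across, 24 high mm; loose bystander, origin at the centre of its underside
- price_stand: small clear stand with a blank paper card, 70 wide, 56 high mm; loose bystander, origin at the centre of its underside
Things that resemble listed ones, but are neither listed nor needed, are in the scene too. What is shaped like the part that bears bell_plunger but blue or orange is not meant.

How it is judged:
On the way, in this order (a step that is already met when the one before it is completed fails the run):
1. the bell is rung: its plunger is pressed at least 3.5 mm down (value of joint bell_plunger above 0.0035 m), for 0.04 s.
2. the plunger is let up again (value of joint bell_plunger below 0.001 m), for 0.1 s.
3. the hand points at the tallest pile for 1.5 s: grasp point within 45 mm of the lid's centre sideways and less than 100 mm above it (horizontal distance between the grasp point and tall_lid below 0.045 m and z of the grasp point in the frame of tall_lid between 0 and 0.1 m), for 1.5 s.
4. the hand points at the shortest pile for 1.5 s: grasp point within 45 mm of the lid's centre sideways and less than 100 mm above it (horizontal distance between the grasp point and low_lid below 0.045 m and z of the grasp point in the frame of low_lid between 0 and 0.1 m), for 1.5 s.
At the end, for the whole second after the job is handed in: the bell's plunger is up again; the grasp point is over 15 cm from the shortest pile's lid; every date box is at rest, within 10 mm of where it started, and level; every other loose thing is within 20 mm of where it started (value of joint bell_plunger below 0.001 m and distance between the grasp point and low_lid above 0.15 m and distance of each of tall_1, tall_2, tall_3, mid_1, mid_2, low_1 from where it was at the start of the episode below 0.01 m and angle between each of tall_1, tall_2, tall_3, mid_1, mid_2, low_1's own z axis and vertical below 0.05 rad and linear speed of each of tall_1, tall_2, tall_3, mid_1, mid_2, low_1 below 0.02 m/s and distance of each of tub, honey_jar, spice_jar, scoop, marker, coffee_cup, tape_roll, price_stand from where it was at the start of the episode below 0.02 m); the robot touches nothing.
It fails at once if a date box is touched by the robot (contact force between any of the fingers, the arm and tall_1 above 0.3 N or contact force between any of the fingers, the arm and tall_2 above 0.3 N or contact force between any of the fingers, the arm and tall_3 above 0.3 N or contact force between any of the fingers, the arm and mid_1 above 0.3 N or contact force between any of the fingers, the arm and mid_2 above 0.3 N or contact force between any of the fingers, the arm and low_1 above 0.3 N).
It fails at once if a date box is shifted by more than 10 mm (distance of any of tall_1, tall_2, tall_3, mid_1, mid_2, low_1 from where it was at the start of the episode above 0.01 m).
It fails at once if the hand points at the middle-height pile (grasp point within 45 mm of its lid's centre sideways and less than 70 mm above it) (horizontal distance between the grasp point and mid_lid below 0.045 m and z of the grasp point in the frame of mid_lid between 0 and 0.07 m).
It fails at once if another thing on the counter is shifted or lifted by more than 20 mm (distance of any of tub, honey_jar, spice_jar, scoop, marker, coffee_cup, tape_roll, price_stand from where it was at the start of the episode above 0.02 m).
It also fails if it takes over 54 s, if anything falls off the work surface, if the arm or the gripper's body presses on something with over 40 N, if the wrist force passes 120 N, or if a joint passes its speed limit or range.

## Working session

There is one attempt and no reset: what is moved stays moved. The work goes in short steps, Python scripts to look and compute and a tool call to move; the robot and the scene stay as the last step left them, time stands still between calls to the robot, and variables do not carry over. Pictures are saved under pics/ and viewed, and the job is handed in when it is done.

Besides the shell and the picture viewer there is one more tool, called after ">>>" by a JSON object that holds its "op" and its "data", one argument or row to a line. arm_command: Moves the arm, as the interface text tells. Its arguments: {"type":"object","properties":{"targets":{"type":"array","items":{"type":"array","items":{"type":"number"}}},"newtons":{"type":"number"}},"required":["targets"]}

```bash
mkdir -p pics && ls && python3 - <<'E'
from rig import robot
import cv2,numpy as np
o=robot.get_obs()
print({k:np.round(v,3).tolist() for k,v in o.items()})
for n in("side","top"):
    p,d=robot.camera(n)
    np.savez(f"pics/{n}0.npz",p=p,d=d)
    cv2.imwrite(f"pics/{n}0.png",p[:,:,::-1])
    m=robot.camera_model(n);print(n,m)
E
```

```text
pics
{'time': 0.0, 'q': [-1.34, 0.528, 1.434, -0.0, 1.181, -0.179], 'joint_velocities': [0.001, 0.001, 0.002, 0.001, 0.0, 0.001], 'joint_torque': [-0.001, -44.004, -17.659, 0.063, 0.058, -0.0], 'position': [0.248, -0.573, 0.182], 'tool_rot': [0.979, 0.203, -0.0, -0.001], 'ft_force': [-0.637, -0.05, -0.348], 'moment': [0.005, -0.026, -0.008], 'grip_width': 0.087}
side {'mtx': array([[439.78803842,   0.        , 314.80346945],
       [  0.        , 439.78803842, 203.18803915],
       [  0.        ,   0.        ,   1.        ]]), 'k1': 0.021905463907979553, 'extrinsics': array([[-0.9609223 , -0.27572549,  0.02457215,  0.49249659],
       [ 0.16729765, -0.50772851,  0.8451173 , -0.18593307],
       [-0.2205444 ,  0.81620292,  0.53401588, -1.40442467],
       [ 0.        ,  0.        ,  0.        ,  1.        ]])}
top {'mtx': array([[441.05829868,   0.        , 308.62575348],
       [  0.        , 441.05829868, 199.29264555],
       [  0.        ,   0.        ,   1.        ]]), 'k1': 0.02409794247018681, 'extrinsics': array([[-0.02975028, -0.99952374, -0.00819806,  0.03321819],
       [ 0.99824569, -0.03013027,  0.05096764, -0.50139465],
       [-0.05119038, -0.00666737,  0.99866666, -1.37603937],
       [ 0.        ,  0.        ,  0.        ,  1.        ]])}
```

View pics/side0.png

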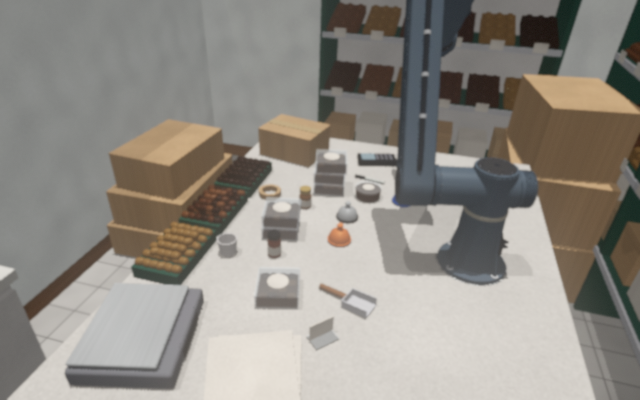

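View pics/top0.png

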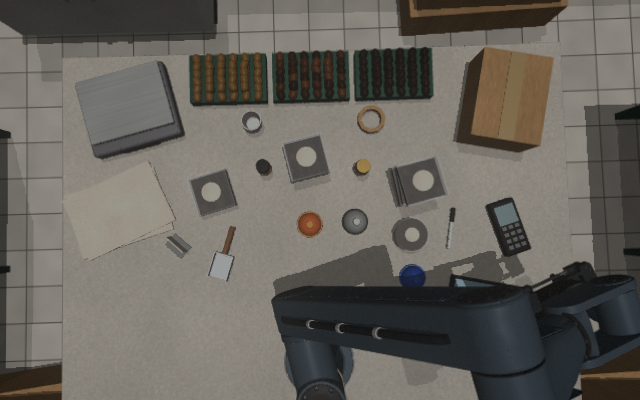

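The top view shows the grey bell at (355,221), with decoy bells in orange (310,224) and blue (412,275). The three piles' labels are near (211,192), (306,157) and (423,181). In the side view the three-box pile is near (331,160), the two-box pile near (282,212) and the single box near (278,283).

```bash
cat > h.py <<'E'
import numpy as np,cv2
from rig import robot
def model(n):
    m=robot.camera_model(n);K=m["mtx"];E=m["extrinsics"];return K,m["k1"],E
def ray(n,u,v):
    K,k,E=model(n)
    x=(u-K[0,2])/K[0,0];y=(v-K[1,2])/K[1,1]
    p=cv2.undistortPoints(np.array([[[u,v]]],float),K,np.array([k,0,0,0.]))[0,0]
    d=E[:3,:3].T@np.array([p[0],-p[1],-1.]);c=-E[:3,:3].T@E[:3,3]
    return c,d
def onz(n,u,v,z):
    c,d=ray(n,u,v);return c+d*(z-c[2])/d[2]
def ondepth(n,u,v,dep):
    c,d=ray(n,u,v);return c+d*dep
def proj(n,P):
    K,k,E=model(n);q=E[:3,:3]@np.array(P)+E[:3,3]
    s=np.array([q[0],-q[1]])/-q[2];s=s*(1+k*(s@s));return K[:2,:2]@s+K[:2,2]
E
cat > m.py <<'E'
from h import *
D={n:np.load(f"pics/{n}0.npz") for n in("side","top")}
def label(n,u,v,r=22,thr=None):
    p=D[n]["p"].astype(int);g=p.min(2);h,w=g.shape
    m=np.zeros((h,w),np.uint8);sub=g[v-r:v+r,u-r:u+r]
    t=thr or (g[v-3:v+4,u-3:u+4].mean()*0.55+0.45*np.percentile(sub,30))
    m[v-r:v+r,u-r:u+r]=(sub>t)
    _,lab,st,ce=cv2.connectedComponentsWithStats(m,connectivity=4)
    l=lab[v,u];return ce[l],st[l],t
for nm,ut,us,z in(("tall",(423,181),(331,157),.144),("mid",(306,157),(282,210),.096),("low",(211,192),(278,281),.048)):
    for n,(u,v),r in(("top",ut,20),("side",us,14)):
        c,st,t=label(n,u,v,r)
        d=D[n]["d"][v-3:v+4,u-3:u+4];d=np.median(d[d>0]) if (d>0).any() else 0
        print(nm,n,c.round(1),st,onz(n,*c,z).round(4),ondepth(n,*c,d).round(4))
for n,u,v,r in(("top",355,221,18),("side",347,212,16)):
    big=cv2.resize(D[n]["p"][v-40:v+40,u-40:u+40,::-1],(560,560),interpolation=cv2.INTER_CUBIC);cv2.imwrite(f"pics/bell_{n}.png",big)
    d=D[n]["d"];print(n,onz(n,u,v,.065))
    P=np.array([ondepth(n,i,j,d[j,i]) for j in range(v-r,v+r) for i in range(u-r,u+r) if d[j,i]>0])
    k=P[:,2]>.056;print(k.sum(),P[k].mean(0),P[:,2].max(), P[k].min(0),P[k].max(0))
E
python3 m.py; python3 - <<'E'
import cv2,numpy as np
a=[cv2.imread(f"pics/bell_{n}.png") for n in("top","side")]
cv2.imwrite("pics/bell2.png",cv2.resize(np.hstack(a),(800,400)))
E
```

```text
tall top [422.8 180.1] [413 170  21  21 342] [ 0.5403 -0.3092  0.144 ] [ 0.5404 -0.3095  0.1427]
tall side [334.4 151.1] [323 143  22  18 292] [ 0.5373 -0.3542  0.144 ] [ 0.5295 -0.319   0.1611]
mid top [305.7 156.2] [296 147  20  20 312] [0.6264 0.0225 0.096 ] [0.6266 0.0225 0.0945]
mid side [282.9 203. ] [268 196  28  16 305] [ 0.628  -0.0007  0.096 ] [0.6176 0.0278 0.1152]
low top [210.7 191.5] [202 182  19  20 291] [0.5333 0.318  0.048 ] [0.5332 0.318  0.0483]
low side [277.6 276. ] [264 267  28  21 416] [0.5381 0.2994 0.048 ] [0.5329 0.3128 0.0607]
top [ 0.42966322 -0.12019329  0.065     ]
39 [ 0.42894568 -0.12367792  0.06471015] 0.06985522351752338 [ 0.4203324  -0.13218495  0.05916134] [ 0.43872428 -0.11412677  0.06985522]
side [ 0.41658259 -0.06110747  0.065     ]
48 [ 0.42562109 -0.04485352  0.0628801 ] 0.06703445979236822 [ 0.41458086 -0.13985698  0.05724016] [0.43815101 0.03366988 0.06703446]
```

View pics/bell2.png

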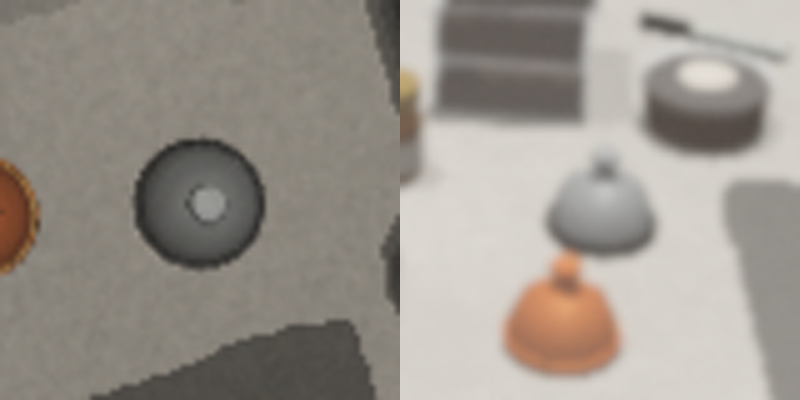

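```bash
python3 - <<'E'
from h import *
D={n:np.load(f"pics/{n}0.npz") for n in("side","top")}
p=D["top"]["p"].astype(int).min(2)
s=p[212:231,347:366];m=(s>s[9,9]*.85).astype(np.uint8);
print(s[4:15,4:15])
_,l,st,ce=cv2.connectedComponentsWithStats((s>=125).astype(np.uint8),connectivity=4);print(st,ce+[347,212])
for uv in((356.3,221.2),):
    B=onz("top",*uv,.065);print("bell",B.round(4),"proj side",proj("side",B))
# depth-based bell
d=D["top"]["d"];P=[]
for j in range(214,229):
  for i in range(349,364):
    q=ondepth("top",i,j,d[j,i])
    if q[2]>.058:P.append(q)
P=np.array(P);print(len(P),np.median(P,0))
for n,q in(("tall",[.5403,-.3092,.144]),("mid",[.6264,.0225,.096]),("low",[.5333,.318,.048])): print(n,proj("side",q))
im=D["side"]["p"][:,:,::-1].copy()
im=cv2.resize(im[130:310,240:400],None,fx=4,fy=4,interpolation=cv2.INTER_CUBIC)
for q in([.5403,-.3092,.144],[.6264,.0225,.096],[.5333,.318,.048],B):
    u=proj("side",q);cv2.circle(im,(int((u[0]-239.5)*4),int((u[1]-129.5)*4)),3,(0,0,255),-1)
cv2.imwrite("pics/chk.png",cv2.resize(im,None,fx=.83,fy=.83))
E
```

```text
[[ 94  99 101 103 104 104 105 105 100  99  95]
 [ 98 102 104  99 101 107 108 104 104 101  99]
 [102 103  98  89  99 119 120 112 106 102 101]
 [103 104  76 130 146 145 142 142 116 104 103]
 [104 100 103 142 148 148 146 144 140 108 103]
 [104  73 109 142 149 150 147 145 145  99 101]
 [104  81  97 143 149 150 149 145 140 101 102]
 [103 105  80 132 145 146 147 143 118 106 103]
 [101 103  95  80 132 138 142 119  89 100 101]
 [ 99  99 102  96  85  89  94  96 103 103 100]
 [ 94  97 101 101  95  94  94 100 101  99  94]]
[[  0   0  19  19 330]
 [  7   7   6   6  31]] [[355.97272727 220.97272727]
 [356.29032258 221.29032258]]
bell [ 0.4289 -0.1241  0.065 ] proj side [347.42807039 202.13023603]
40 [ 0.42943957 -0.12349795  0.0648561 ]
tall [330.88292227 155.76902965]
mid [280.97914162 206.6013626 ]
low [276.91613368 280.6268334 ]
```

View pics/chk.png

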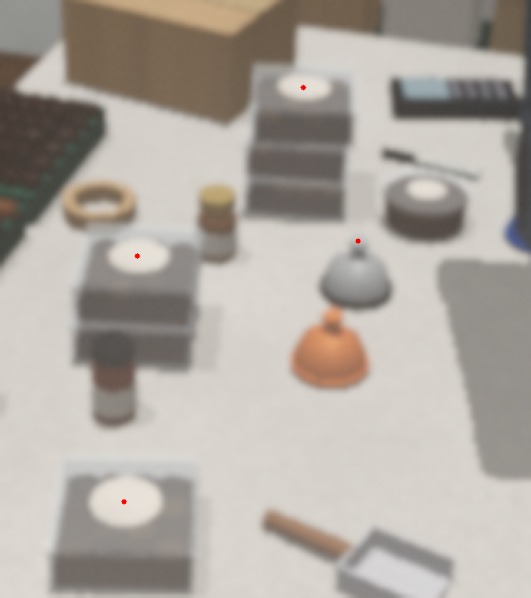

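The top-view rays, the depth readings and the side-view reprojections (red dots) agree. I get the bell at (0.429,-0.124,0.065), the tall lid at (0.540,-0.309), the mid lid at (0.626,0.022) and the low lid at (0.533,0.318). Next I close the fingers and move over the bell.

>>> {"op": "arm_command", "data": {
  "targets": [
    [2,-2,-1,-0.05,0],
    [6,-6,-2,-0.15,0],
    [10.5,-10.5,-2,-0.3,0],
    [15,-15,-2,-0.45,0],
    [19.5,-19.5,-2,-0.6,0]
  ],
  "newtons": 10
}}

```text
time: 0.72
position: [0.3489, -0.3182, 0.2031]
tool_rot: [0.874, 0.485, 0.0, -0.0]
ft_force: [0.4, 0.2, 1.0]
grip_width: 0.0447
```

```bash
cat > go.py <<'E'
from h import *
import sys
from scipy.spatial.transform import Rotation as R
T={"bell":(.429,-.124,.065),"tall":(.5403,-.3092,.144),"mid":(.6264,.0225,.096),"low":(.5333,.318,.048)}
o=robot.get_obs();Q=R.from_quat(o["tool_rot"]);p=np.array(o["position"])
print("t",round(float(o["time"]),2),"p",p.round(4),"x",Q.as_matrix()[:,0].round(3),"z",Q.as_matrix()[:,2].round(3),"q",np.round(o["q"],2),"F",np.round(o["ft_force"],1),"w",round(float(o["grip_width"]),4))
for n in sys.argv[1:]: print(n,"tool shift cm to TCP at point:",(Q.inv().apply(np.array(T[n])-p)*100).round(2))
E
python3 go.py bell tall
```

```text
t 0.72 p [ 0.3489 -0.3182  0.2031] x [0.529 0.848 0.   ] z [ 0.  0. -1.] q [-0.98  0.3   1.78  0.    1.07 -0.42] F [0.4 0.2 1. ] w 0.0447
bell tool shift cm to TCP at point: [20.71 -3.48 13.82]
tall tool shift cm to TCP at point: [10.89 15.76  5.92]
```

>>> {"op": "arm_command", "data": {
  "targets": [
    [5,-0.9,0,-0.1,0],
    [10,-1.7,1,-0.2,0],
    [15,-2.5,3,-0.35,0],
    [19,-3.2,5,-0.45,0],
    [20.7,-3.5,8,-0.45,0]
  ]
}}

```text
time: 1.35
position: [0.4302, -0.1245, 0.1231]
tool_rot: [0.744, 0.668, 0.0, 0.001]
ft_force: [0.5, -0.7, 0.6]
grip_width: 0.0017
```

```bash
python3 go.py bell tall
```

```text
t 1.35 p [ 0.4302 -0.1245  0.1231] x [ 0.109  0.994 -0.   ] z [ 0.001 -0.001 -1.   ] q [-0.53  0.39  1.93  0.    0.82 -0.42] F [ 0.5 -0.7  0.6] w 0.0017
bell tool shift cm to TCP at point: [ 0.04 -0.13  5.81]
tall tool shift cm to TCP at point: [-17.16  12.96  -2.06]
```

>>> {"op": "arm_command", "data": {
  "targets": [
    [0,-0.1,2,0,0],
    [0,-0.1,3.5,0,0],
    [0,-0.1,4.5,0,0],
    [0,-0.1,4.8,0,0]
  ]
}}

```text
time: 1.85
position: [0.428, -0.1262, 0.0748]
tool_rot: [0.746, 0.666, -0.0, -0.001]
ft_force: [-0.1, -0.0, -0.0]
grip_width: 0.0005
```

```bash
python3 go.py bell; python3 - <<'E'
from h import *
a=[]
for n,(u,v) in(("top",(356,215)),("side",(347,195))):
    p,d=robot.camera(n);a.append(cv2.resize(p[v-40:v+40,u-40:u+40,::-1],(400,400),interpolation=cv2.INTER_CUBIC))
cv2.imwrite("pics/press.png",np.hstack(a))
E
```

```text
t 1.85 p [ 0.428  -0.1262  0.0748] x [0.112 0.994 0.   ] z [-0.001  0.001 -1.   ] q [-0.54  0.48  1.97 -0.    0.69 -0.43] F [-0.1 -0.  -0. ] w 0.0005
bell tool shift cm to TCP at point: [0.23 0.07 0.98]
```

View pics/press.png

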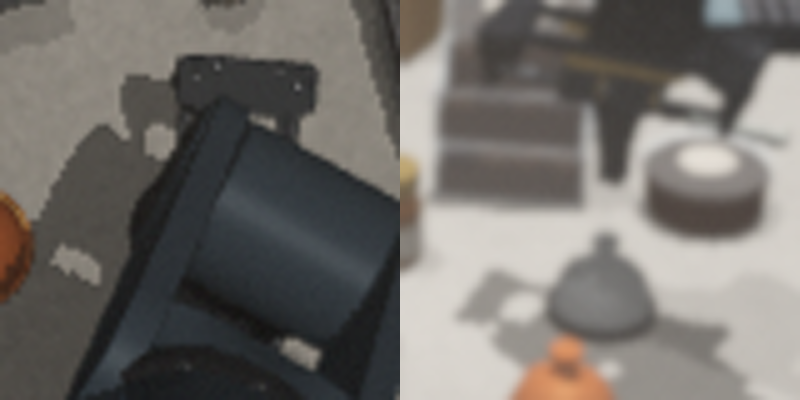

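```bash
python3 - <<'E'
from h import *
o=robot.get_obs();P=np.array(o["position"])
for dz in(0,.019,.03,.05): print(dz,proj("side",P+[0,0,dz]), (proj("side",P+[0,0,dz])-[306.5,154.5])*5+[400,0])
print("bell",(proj("side",[.429,-.124,.065])-[306.5,154.5])*5+[400,0])
p,d=robot.camera("side");v,u=190,350
im=cv2.resize(p[v-30:v+30,u-40:u+40,::-1],(800,600),interpolation=cv2.INTER_CUBIC)
cv2.imwrite("pics/press2.png",im)
for v in range(180,208,2):
    print(v,[tuple(ondepth("side",u,v,d[v,u]).round(3)) if d[v,u]>0 else 0 for u in(346,349)])
E
```

```text
0 [347.92735463 199.37703533] [607.13677314 224.38517666]
0.019 [348.27658371 194.80048382] [608.88291856 201.50241908]
0.03 [348.48094171 192.12337949] [609.90470857 188.11689747]
0.05 [348.85666133 187.20325613] [611.78330667 163.51628066]
bell [604.53720637 238.2024229 ]
180 [(np.float64(0.439), np.float64(-0.118), np.float64(0.157)), (np.float64(0.428), np.float64(-0.118), np.float64(0.158))]
182 [(np.float64(0.437), np.float64(-0.112), np.float64(0.152)), (np.float64(0.428), np.float64(-0.121), np.float64(0.149))]
184 [(np.float64(0.437), np.float64(-0.116), np.float64(0.142)), (np.float64(0.427), np.float64(-0.117), np.float64(0.144))]
186 [(np.float64(0.437), np.float64(-0.116), np.float64(0.134)), (np.float64(0.426), np.float64(-0.117), np.float64(0.136))]
188 [(np.float64(0.436), np.float64(-0.114), np.float64(0.128)), (np.float64(0.425), np.float64(-0.111), np.float64(0.131))]
190 [(np.float64(0.436), np.float64(-0.116), np.float64(0.119)), (np.float64(0.425), np.float64(-0.116), np.float64(0.121))]
192 [(np.float64(0.47), np.float64(-0.304), np.float64(-0.003)), (np.float6
[... 228 characters left out ...]
oat64(-0.002)), (np.float64(0.452), np.float64(-0.277), np.float64(-0.002))]
198 [(np.float64(0.458), np.float64(-0.25), np.float64(0.003)), (np.float64(0.448), np.float64(-0.26), np.float64(-0.001))]
200 [(np.float64(0.456), np.float64(-0.243), np.float64(-0.002)), (np.float64(0.446), np.float64(-0.251), np.float64(-0.005))]
202 [(np.float64(0.434), np.float64(-0.124), np.float64(0.065)), (np.float64(0.424), np.float64(-0.13), np.float64(0.063))]
204 [(np.float64(0.432), np.float64(-0.116), np.float64(0.062)), (np.float64(0.422), np.float64(-0.119), np.float64(0.062))]
206 [(np.float64(0.433), np.float64(-0.122), np.float64(0.049)), (np.float64(0.421), np.float64(-0.12), np.float64(0.053))]
```

View pics/press2.png

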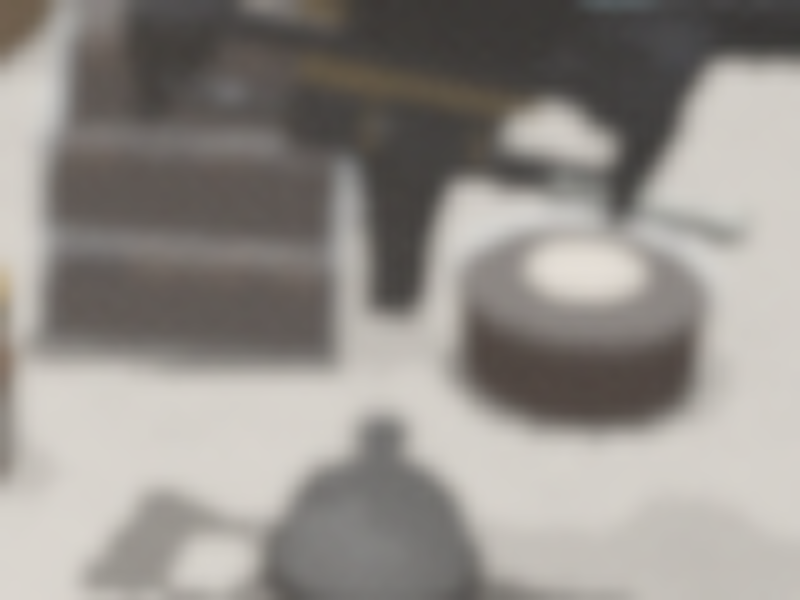

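The picture shows the fingertips near pixel (349,191), which is z≈0.117. The state says TCP z=0.075, so I'll look again before pressing.

```bash
python3 go.py bell; python3 - <<'E'
from h import *
p,d=robot.camera("side");cv2.imwrite("pics/side3.png",cv2.cvtColor(p,cv2.COLOR_RGB2BGR))
for v in range(186,204,2):
    print(v,[tuple(float(x) for x in ondepth("side",u,v,d[v,u]).round(3)) for u in(346,349)])
p,d=robot.camera("top");cv2.imwrite("pics/top3.png",cv2.cvtColor(p,cv2.COLOR_RGB2BGR))
d0=np.load("pics/top0.npz")["d"]
pts=np.array([ondepth("top",u,v,d[v,u]) for v in range(150,260) for u in range(320,420) if d[v,u]>0])
h=np.histogram(pts[:,2],bins=np.arange(0,.5,.02));print(list(zip(h[1].round(2).tolist(),h[0].tolist())))
E
python3 go.py
```

```text
t 2.0 p [ 0.4285 -0.1265  0.0756] x [ 0.112  0.994 -0.   ] z [ 0. -0. -1.] q [-0.54  0.48  1.97  0.    0.69 -0.43] F [ 0.7 -0.9  1.1] w 0.0007
bell tool shift cm to TCP at point: [0.25 0.02 1.06]
186 [(0.436, -0.113, 0.136), (0.426, -0.115, 0.137)]
188 [(0.437, -0.118, 0.125), (0.425, -0.11, 0.132)]
190 [(0.436, -0.117, 0.118), (0.424, -0.108, 0.125)]
192 [(0.469, -0.299, 0.0), (0.458, -0.307, -0.002)]
194 [(0.466, -0.285, -0.0), (0.455, -0.29, -0.001)]
196 [(0.463, -0.272, -0.001), (0.452, -0.278, -0.003)]
198 [(0.459, -0.256, -0.001), (0.448, -0.26, -0.001)]
200 [(0.456, -0.24, -0.0), (0.445, -0.242, 0.001)]
202 [(0.435, -0.127, 0.063), (0.425, -0.132, 0.062)]
t 2.1 p [ 0.4287 -0.1266  0.0758] x [ 0.112  0.994 -0.   ] z [ 0.001 -0.001 -1.   ] q [-0.54  0.48  1.97  0.    0.69 -0.43] F [0.6 0.4 0.7] w 0.0003Traceback (most recent call last):
  File "<stdin>", line 7, in <module>
  File "h.py", line 14, in ondepth
    c,d=ray(n,u,v);return c+d*dep
        ~~~^^^^^^^
  File "h.py", line 6, in ray
    K,k,E=model(n)
          ~~~~~^^^
  File "h.py", line 4, in model
    m=robot.camera_model(n);K=m["mtx"];E=m["extrinsics"];return K,m["k1"],E
ValueError: time passes only in moves, steps and waits
```

View pics/side3.png

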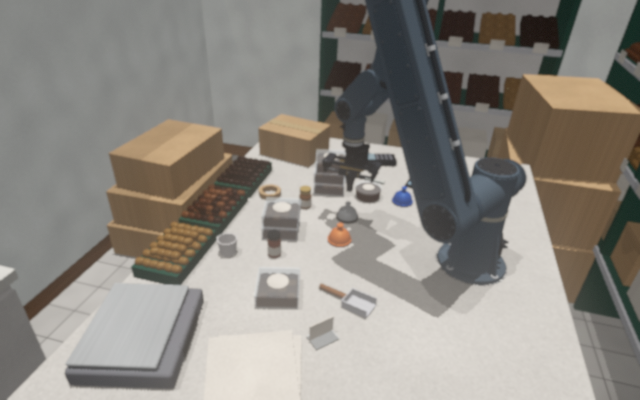

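View pics/top3.png

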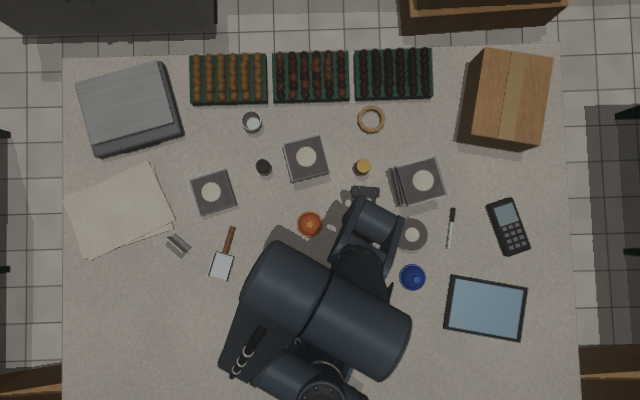

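The hand shows about 4 cm higher in the picture than the state says, although sideways they agree. Contact with the plunger will settle which is right, so I go down in small force-watched steps.

>>> {"op": "arm_command", "data": {
  "targets": [
    [0.25,0,0.2,0,0],
    [0.25,0,0.5,0,0],
    [0.25,0,0.8,0,0],
    [0.25,0,0.8,0,0]
  ]
}}

```text
time: 2.6
position: [0.4284, -0.1237, 0.0671]
tool_rot: [0.746, 0.666, -0.0, -0.0]
ft_force: [0.1, -0.1, -0.6]
grip_width: 0.0004
```

>>> {"op": "arm_command", "data": {
  "targets": [
    [0,0,0.15,0,0],
    [0,0,0.3,0,0],
    [0,0,0.3,0,0]
  ]
}}

```text
time: 2.98
position: [0.4285, -0.1238, 0.0642]
tool_rot: [0.746, 0.666, -0.0, -0.0]
ft_force: [0.1, 0.3, -0.3]
grip_width: 0.0003
```

```bash
sed -i 's/^def model(n):/import functools\n@functools.lru_cache(None)\ndef model(n):/' h.py && python3 go.py bell; python3 - <<'E'
from h import *
p,d=robot.camera("side");v,u=190,350
im=cv2.resize(p[v-30:v+30,u-40:u+40,::-1],(800,600),interpolation=cv2.INTER_CUBIC)
cv2.imwrite("pics/press4.png",im)
for v in range(186,206,2):
    print(v,[tuple(float(x) for x in ondepth("side",u,v,d[v,u]).round(3)) for u in(346,349)])
E
```

```text
t 2.98 p [ 0.4285 -0.1238  0.0642] x [0.112 0.994 0.   ] z [-0.  0. -1.] q [-0.53  0.5   1.98 -0.    0.66 -0.42] F [ 0.1  0.3 -0.3] w 0.0003
bell tool shift cm to TCP at point: [-0.02  0.05 -0.08]
186 [(0.436, -0.114, 0.135), (0.426, -0.116, 0.136)]
188 [(0.437, -0.118, 0.125), (0.426, -0.117, 0.128)]
190 [(0.434, -0.108, 0.123), (0.425, -0.117, 0.12)]
192 [(0.434, -0.111, 0.113), (0.424, -0.113, 0.114)]
194 [(0.433, -0.109, 0.107), (0.423, -0.111, 0.107)]
196 [(0.463, -0.27, -0.001), (0.452, -0.28, -0.004)]
198 [(0.46, -0.258, -0.002), (0.449, -0.266, -0.004)]
200 [(0.457, -0.244, -0.002), (0.446, -0.25, -0.004)]
202 [(0.434, -0.122, 0.066), (0.424, -0.127, 0.065)]
204 [(0.432, -0.113, 0.063), (0.422, -0.119, 0.062)]
```

View pics/press4.png

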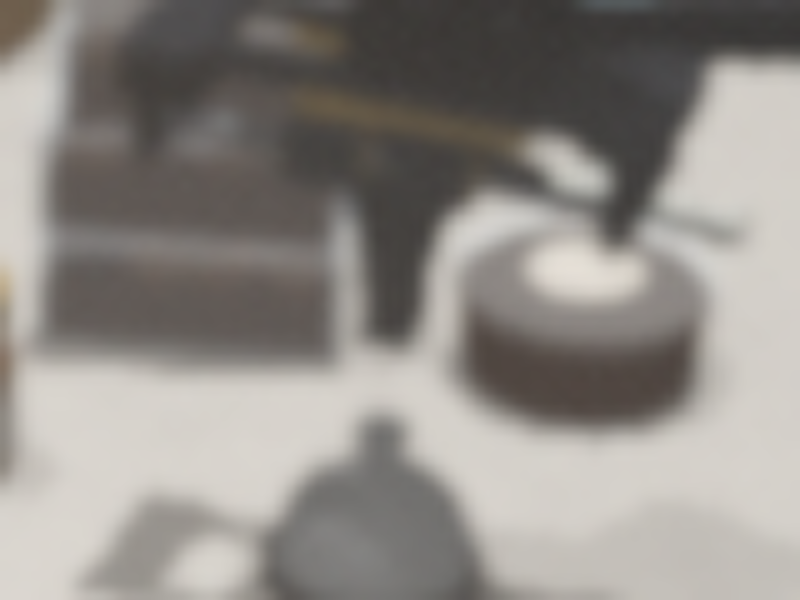

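```bash
python3 - <<'E'
from h import *
p,d=robot.camera("side")
np.savez("pics/side5.npz",p=p,d=d)
im=cv2.resize(p[130:220,300:420,::-1],(800,600),interpolation=cv2.INTER_CUBIC)
cv2.imwrite("pics/hand5.png",cv2.convertScaleAbs(im,alpha=1.6,beta=0))
for v,u in((184,372),(180,372),(175,372),(170,372),(175,330),(165,350),(160,350),(170,345)):
    print(v,u,ondepth("side",u,v,d[v,u]).round(3))
E
```

```text
184 372 [ 0.344 -0.083  0.177]
180 372 [ 0.345 -0.08   0.194]
175 372 [ 0.346 -0.075  0.215]
170 372 [ 0.352 -0.106  0.217]
175 330 [ 0.527 -0.252  0.091]
165 350 [ 0.425 -0.098  0.227]
160 350 [ 0.427 -0.1    0.244]
170 345 [ 0.441 -0.098  0.205]
```

View pics/hand5.png

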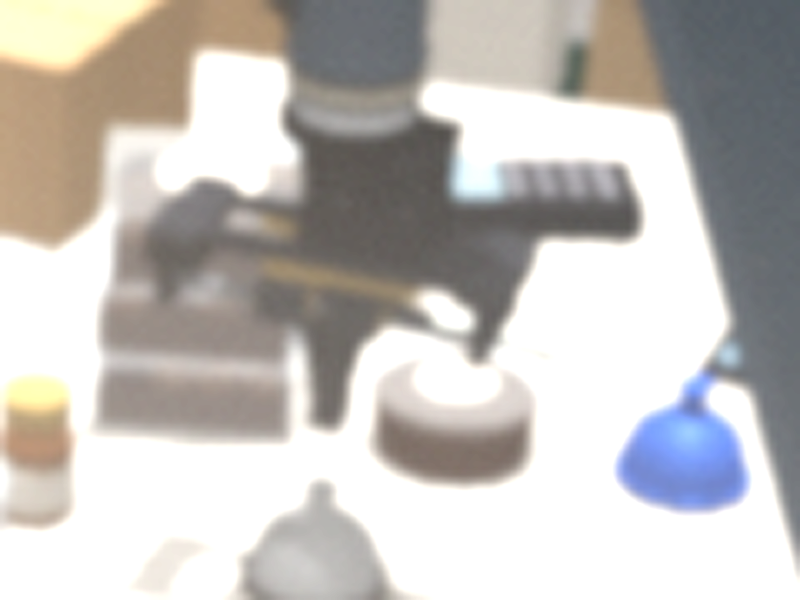

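The whole hand shows about 4 cm above its reported height: the tip near pixel (349,195) gives z≈0.104, while the plunger in the same picture measures 0.065. There is no force yet. I keep going down in small steps.

>>> {"op": "arm_command", "data": {
  "targets": [
    [0,0,0.15,0,0],
    [0,0,0.3,0,0],
    [0,0,0.3,0,0]
  ]
}}

```text
time: 3.45
position: [0.4285, -0.1237, 0.0612]
tool_rot: [0.746, 0.666, -0.0, -0.0]
ft_force: [0.5, -0.1, 0.7]
grip_width: 0.0003
```

>>> {"op": "arm_command", "data": {
  "targets": [
    [0,0,0.2,0,0],
    [0,0,0.3,0,0],
    [0,0,0.3,0,0]
  ]
}}

```text
time: 3.82
position: [0.4285, -0.1237, 0.0582]
tool_rot: [0.746, 0.666, -0.0, -0.0]
ft_force: [-1.3, 0.4, -0.3]
grip_width: 0.0006
```

>>> {"op": "arm_command", "data": {
  "targets": [
    [0,0,0.4,0,0],
    [0,0,0.8,0,0],
    [0,0,1.0,0,0],
    [0,0,1.0,0,0]
  ]
}}

```text
time: 4.32
position: [0.4284, -0.1237, 0.0481]
tool_rot: [0.746, 0.666, -0.0, -0.0]
ft_force: [0.3, 0.2, -0.2]
grip_width: 0.0004
```

>>> {"op": "arm_command", "data": {
  "targets": [
    [0,0,0.4,0,0],
    [0,0,0.8,0,0],
    [0,0,1.0,0,0],
    [0,0,1.0,0,0]
  ]
}}

```text
time: 4.82
position: [0.4285, -0.1237, 0.0381]
tool_rot: [0.746, 0.666, -0.0, -0.0]
ft_force: [-0.2, -0.2, -0.1]
grip_width: 0.0005
```

```bash
python3 go.py bell; python3 - <<'E'
from h import *
p,d=robot.camera("side");v,u=195,350
im=cv2.resize(p[v-30:v+30,u-40:u+40,::-1],(800,600),interpolation=cv2.INTER_CUBIC)
cv2.imwrite("pics/press6.png",im)
for v in range(188,210,2):
    print(v,[tuple(float(x) for x in ondepth("side",u,v,d[v,u]).round(3)) for u in(346,349)])
E
```

```text
t 4.83 p [ 0.4285 -0.1237  0.0381] x [0.112 0.994 0.   ] z [-0.  0. -1.] q [-0.53  0.56  2.    0.    0.58 -0.42] F [-0.2 -0.2 -0.1] w 0.0005
bell tool shift cm to TCP at point: [-0.02  0.05 -2.69]
188 [(0.436, -0.116, 0.126), (0.426, -0.119, 0.127)]
190 [(0.435, -0.112, 0.121), (0.425, -0.114, 0.121)]
192 [(0.435, -0.113, 0.112), (0.424, -0.11, 0.116)]
194 [(0.434, -0.114, 0.103), (0.423, -0.108, 0.109)]
196 [(0.433, -0.11, 0.098), (0.422, -0.108, 0.101)]
198 [(0.433, -0.11, 0.09), (0.422, -0.112, 0.091)]
200 [(0.432, -0.112, 0.08), (0.421, -0.108, 0.085)]
202 [(0.435, -0.126, 0.063), (0.423, -0.125, 0.066)]
204 [(0.431, -0.111, 0.065), (0.422, -0.119, 0.062)]
206 [(0.432, -0.12, 0.051), (0.422, -0.124, 0.05)]
208 [(0.432, -0.121, 0.042), (0.421, -0.121, 0.043)]
```

View pics/press6.png

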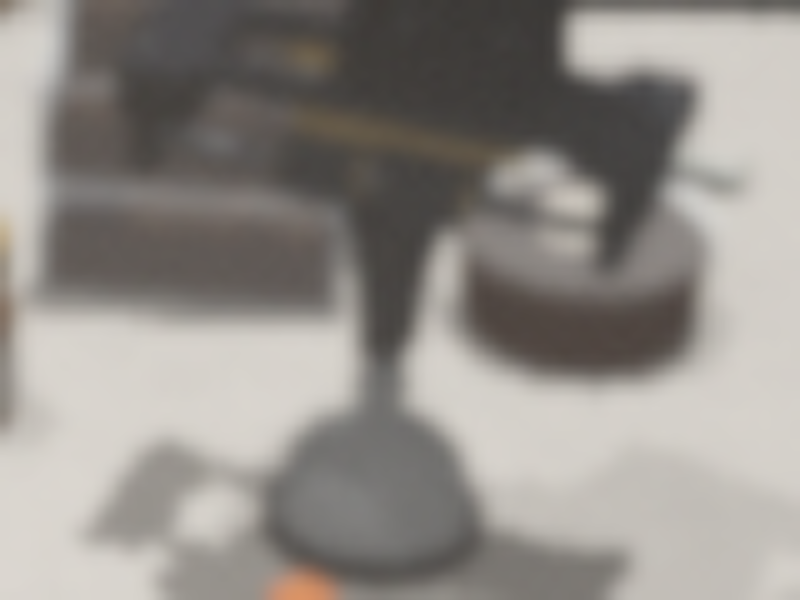

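The fingertips are now right above the plunger, with about 13 mm of gap at crop (385,360), and sideways they line up. So the true height is about the state's z + 40 mm. I continue in finer steps.

>>> {"op": "arm_command", "data": {
  "targets": [
    [0,0,0.3,0,0],
    [0,0,0.6,0,0],
    [0,0,0.8,0,0],
    [0,0,0.8,0,0]
  ]
}}

```text
time: 5.38
position: [0.4285, -0.1237, 0.0302]
tool_rot: [0.746, 0.666, -0.0, -0.0]
ft_force: [0.6, -0.3, -0.7]
grip_width: 0.0007
```

>>> {"op": "arm_command", "data": {
  "targets": [
    [0,0,0.2,0,0],
    [0,0,0.3,0,0],
    [0,0,0.3,0,0]
  ]
}}

```text
time: 5.75
position: [0.4285, -0.1237, 0.0273]
tool_rot: [0.746, 0.666, -0.0, -0.0]
ft_force: [0.2, -0.8, 0.0]
grip_width: 0.0008
```

>>> {"op": "arm_command", "data": {
  "targets": [
    [0,0,0.2,0,0],
    [0,0,0.3,0,0],
    [0,0,0.3,0,0]
  ]
}}

```text
time: 6.12
position: [0.4287, -0.1239, 0.0244]
tool_rot: [0.746, 0.666, 0.0, 0.0]
ft_force: [0.1, -0.2, 2.3]
grip_width: 0.0009
```

Contact: 2.3 N at a reported z of 0.0244, which confirms an offset of about 39 mm. Now I press through.

>>> {"op": "arm_command", "data": {
  "targets": [
    [0,0,0.2,0,0],
    [0,0,0.3,0,0],
    [0,0,0.3,0,0]
  ]
}}

```text
time: 6.5
position: [0.4287, -0.1239, 0.0214]
tool_rot: [0.746, 0.666, 0.0, 0.0]
ft_force: [0.8, 0.7, 4.9]
grip_width: 0.0004
```

>>> {"op": "arm_command", "data": {
  "targets": [
    [0,0,0.1,0,0],
    [0,0,0.15,0,0],
    [0,0,0.15,0,0]
  ]
}}

```text
time: 6.88
position: [0.4288, -0.1239, 0.0209]
tool_rot: [0.746, 0.666, 0.0, 0.001]
ft_force: [-1.1, 0.9, 15.5]
grip_width: 0.0003
```

The plunger is on its stop (15.5 N, so it is fully down and rung). I lift straight off and check that it springs back.

>>> {"op": "arm_command", "data": {
  "targets": [
    [0,0,-1,0,0],
    [0,0,-4,0,0],
    [0,0,-9,0,0],
    [0,0,-14,0,0],
    [0,0,-18,0,0]
  ]
}}

```text
time: 7.5
position: [0.4284, -0.1237, 0.2016]
tool_rot: [0.746, 0.666, 0.0, 0.0]
ft_force: [0.7, 0.6, -0.6]
grip_width: 0.0005
```

```bash
python3 go.py bell tall; python3 - <<'E'
from h import *
p,d=robot.camera("side")
d0=np.load("pics/side0.npz")["d"]
im=cv2.resize(p[130:220,300:420,::-1],(800,600),interpolation=cv2.INTER_CUBIC)
cv2.imwrite("pics/lift.png",im)
for v in (201,202,203,204):print([ondepth("side",u,v,d[v,u])[2].round(3) for u in (346,347,348,349)],[ondepth("side",u,v,d0[v,u])[2].round(3) for u in (346,347,348,349)])
E
```

```text
t 7.5 p [ 0.4284 -0.1237  0.2016] x [ 0.112  0.994 -0.   ] z [ 0. -0. -1.] q [-0.53  0.26  1.84 -0.    1.04 -0.42] F [ 0.7  0.6 -0.6] w 0.0005
bell tool shift cm to TCP at point: [-0.02  0.06 13.66]
tall tool shift cm to TCP at point: [-17.18  13.19   5.77]
[np.float64(-0.002), np.float64(0.064), np.float64(0.066), np.float64(-0.0)] [np.float64(-0.003), np.float64(0.059), np.float64(0.063), np.float64(-0.001)]
[np.float64(0.066), np.float64(0.066), np.float64(0.065), np.float64(0.065)] [np.float64(0.061), np.float64(0.066), np.float64(0.064), np.float64(0.06)]
[np.float64(0.067), np.float64(0.063), np.float64(0.065), np.float64(0.066)] [np.float64(0.062), np.float64(0.063), np.float64(0.063), np.float64(0.06)]
[np.float64(0.065), np.float64(0.064), np.float64(0.06), np.float64(0.062)] [np.float64(0.062), np.float64(0.064), np.float64(0.066), np.float64(0.063)]
```

View pics/lift.png

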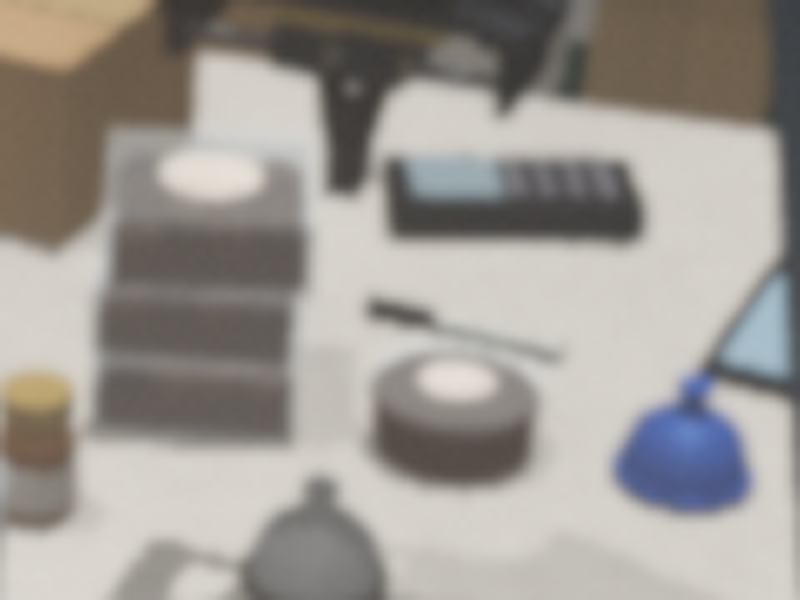

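The plunger at crop (322,485) is back at its starting height, about 0.065. Now I move over the tall pile: across at this height first, then down to a true tip height 4 cm above the lid (reported z of 0.145).

>>> {"op": "arm_command", "data": {
  "targets": [
    [-4,3,0,0,0],
    [-8.5,6.5,0,0,0],
    [-13,10,0,0,0],
    [-16,12.3,0,0,0],
    [-17.2,13.2,0,0,0]
  ]
}}

```text
time: 8.18
position: [0.5407, -0.3109, 0.1986]
tool_rot: [0.746, 0.666, -0.0, -0.001]
ft_force: [-0.4, 1.1, 0.7]
grip_width: 0.0006
```

>>> {"op": "arm_command", "data": {
  "targets": [
    [0,0,1,0,0],
    [0,0,2,0,0],
    [0,0,3,0,0],
    [0,0,3,0,0]
  ]
}}

```text
time: 8.68
position: [0.5395, -0.3079, 0.1687]
tool_rot: [0.745, 0.667, -0.0, -0.002]
ft_force: [0.4, 0.3, 0.0]
grip_width: 0.0006
```

```bash
python3 go.py tall; python3 - <<'E'
from h import *
p,d=robot.camera("side")
im=cv2.resize(p[100:190,280:400,::-1],(800,600),interpolation=cv2.INTER_CUBIC)
cv2.imwrite("pics/tall.png",im)
P=robot.get_obs()["position"]
f=lambda q:((proj("side",q)-[279.5,99.5])*6.67).round(0)
print("lid",f([.5403,-.3092,.144]),"tip true",f(np.array(P)+[0,0,.039]))
E
```

```text
t 8.68 p [ 0.5395 -0.3079  0.1687] x [0.111 0.994 0.002] z [-0.002  0.002 -1.   ] q [-0.7   0.54  1.46  0.    1.15 -0.59] F [0.4 0.3 0. ] w 0.0006
tall tool shift cm to TCP at point: [-0.12  0.1   2.47]
lid [343. 375.] tip true [348. 273.]
```

View pics/tall.png

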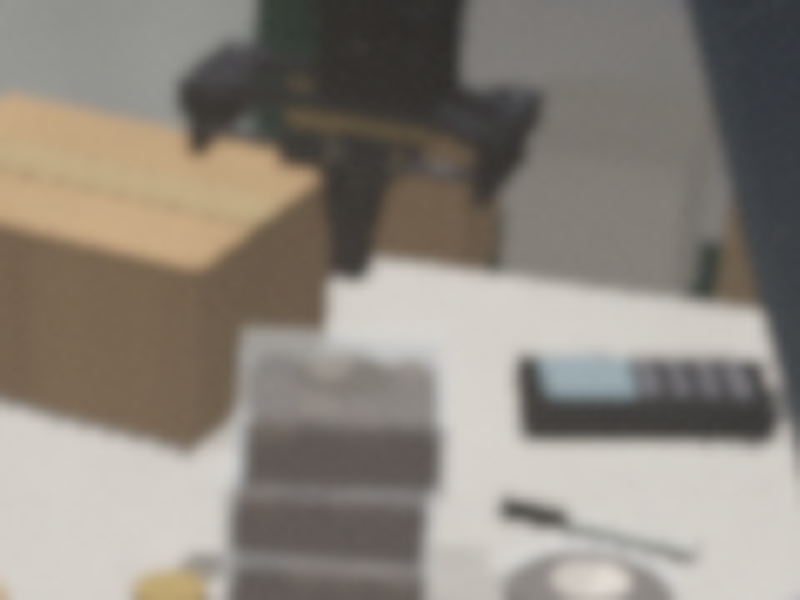

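The visible tip at crop (350,275) matches the corrected prediction (348,273), centred over the label at (343,375). I go down 2.4 cm and hold.

>>> {"op": "arm_command", "data": {
  "targets": [
    [-0.1,0.1,1,0,0],
    [-0.1,0.1,2,0,0],
    [-0.1,0.1,2.4,0,0],
    [-0.1,0.1,2.4,0,0],
    [-0.1,0.1,2.4,0,0]
  ]
}}

```text
time: 9.35
position: [0.5416, -0.3107, 0.146]
tool_rot: [0.746, 0.666, 0.0, 0.0]
ft_force: [-0.6, -0.2, -0.4]
grip_width: 0.0005
```

>>> {"op": "arm_command", "data": {
  "targets": [
    [0,0,0,0,0],
    [0,0,0,0,0],
    [0,0,0,0,0],
    [0,0,0,0,0],
    [0,0,0,0,0]
  ]
}}

```text
time: 9.98
position: [0.5414, -0.3106, 0.1459]
tool_rot: [0.746, 0.666, 0.0, 0.0]
ft_force: [-0.0, 0.3, -0.1]
grip_width: 0.0004
```

>>> {"op": "arm_command", "data": {
  "targets": [
    [0,0,0,0,0],
    [0,0,0,0,0],
    [0,0,0,0,0],
    [0,0,0,0,0],
    [0,0,0,0,0]
  ]
}}

```text
time: 10.6
position: [0.5414, -0.3106, 0.1458]
tool_rot: [0.746, 0.666, -0.0, -0.0]
ft_force: [-0.1, -0.3, -0.1]
grip_width: 0.0005
```

>>> {"op": "arm_command", "data": {
  "targets": [
    [0,0,0,0,0],
    [0,0,0,0,0],
    [0,0,0,0,0],
    [0,0,0,0,0],
    [0,0,0,0,0]
  ]
}}

```text
time: 11.22
position: [0.5414, -0.3106, 0.1459]
tool_rot: [0.746, 0.666, -0.0, 0.0]
ft_force: [0.7, 0.4, -0.4]
grip_width: 0.0002
```

>>> {"op": "arm_command", "data": {
  "targets": [
    [0,0,0,0,0],
    [0,0,0,0,0],
    [0,0,0,0,0],
    [0,0,0,0,0]
  ]
}}

```text
time: 11.72
position: [0.5414, -0.3106, 0.1459]
tool_rot: [0.746, 0.666, -0.0, -0.0]
ft_force: [0.1, -0.4, -0.0]
grip_width: 0.0005
```

```bash
python3 go.py tall; python3 - <<'E'
from h import *
p,d=robot.camera("side")
im=cv2.resize(p[100:190,280:400,::-1],(800,600),interpolation=cv2.INTER_CUBIC)
cv2.imwrite("pics/tall2.png",im)
E
python3 go.py low
```

```text
t 11.72 p [ 0.5414 -0.3106  0.1459] x [ 0.112  0.994 -0.   ] z [-0.  0. -1.] q [-0.7   0.57  1.47 -0.    1.1  -0.59] F [ 0.1 -0.4 -0. ] w 0.0005
tall tool shift cm to TCP at point: [ 0.13 -0.13  0.19]
t 11.78 p [ 0.5414 -0.3105  0.1458] x [0.112 0.994 0.   ] z [-0.  0. -1.] q [-0.7   0.57  1.47  0.    1.1  -0.59] F [-0.5  0.3  0.1] w 0.0003
low tool shift cm to TCP at point: [62.37 -7.83  9.78]
```

View pics/tall2.png

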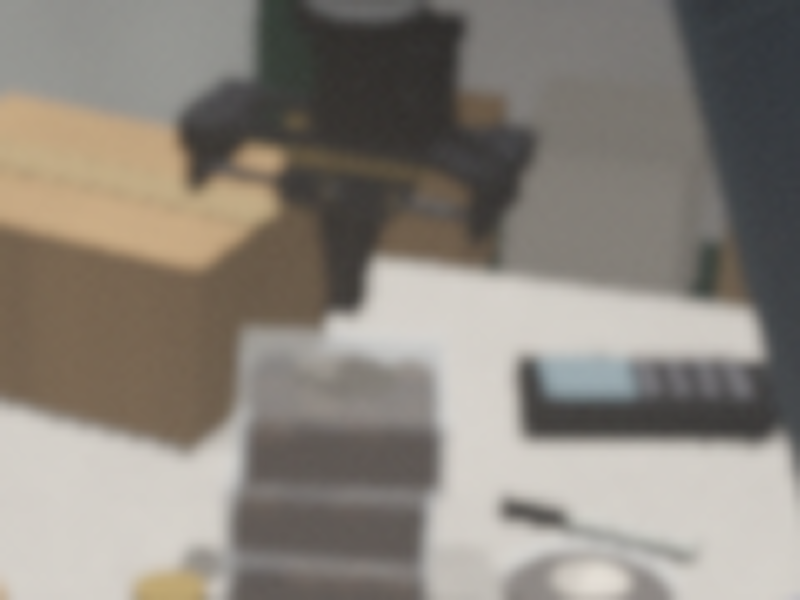

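The tip at crop (348,310) hovered about 4 cm above the lid for over 2.5 s with no contact. Now I rise and go across to the short pile, passing well above and inside the middle pile.

>>> {"op": "arm_command", "data": {
  "targets": [
    [0,0,-4,0,0],
    [4,0,-8,0,0],
    [9,-1,-8,0,0],
    [14.5,-1.8,-8,0,0],
    [20,-2.5,-8,0,0]
  ]
}}

```text
time: 12.4
position: [0.5387, -0.1075, 0.2262]
tool_rot: [0.746, 0.666, 0.0, 0.0]
ft_force: [0.7, 0.2, -0.6]
grip_width: 0.001
```

>>> {"op": "arm_command", "data": {
  "targets": [
    [5.5,-0.7,0,0,0],
    [11,-1.4,0,0,0],
    [16.5,-2.1,0,0,0],
    [22,-2.8,0,0,0],
    [27,-3.4,0,0,0]
  ]
}}

```text
time: 13.02
position: [0.5351, 0.165, 0.2261]
tool_rot: [0.745, 0.667, 0.0, 0.0]
ft_force: [1.1, -0.3, 0.4]
grip_width: 0.0003
```

```bash
python3 go.py low mid
```

```text
t 13.03 p [0.5351 0.165  0.2261] x [0.111 0.994 0.   ] z [ 0.001  0.    -1.   ] q [0.1  0.39 1.55 0.   1.2  0.21] F [ 1.1 -0.3  0.4] w 0.0003
low tool shift cm to TCP at point: [15.18 -1.89 17.81]
mid tool shift cm to TCP at point: [-13.15  10.65  13.01]
```

>>> {"op": "arm_command", "data": {
  "targets": [
    [5,-0.6,0,0,0],
    [10,-1.2,2,0,0],
    [13.5,-1.7,5,0,0],
    [15.2,-1.9,8,0,0],
    [15.2,-1.9,11,0,0]
  ]
}}

```text
time: 13.65
position: [0.5332, 0.3181, 0.1149]
tool_rot: [0.745, 0.667, 0.0, 0.0]
ft_force: [-1.5, -0.2, 0.4]
grip_width: 0.0006
```

```bash
python3 go.py low; python3 - <<'E'
from h import *
p,d=robot.camera("side")
im=cv2.resize(p[220:310,218:338,::-1],(800,600),interpolation=cv2.INTER_CUBIC)
cv2.imwrite("pics/low.png",im)
P=robot.get_obs()["position"]
f=lambda q:((proj("side",q)-[217.5,219.5])*6.67).round(0)
print("lid",f([.5333,.318,.048]),"tip true",f(np.array(P)+[0,0,.039]))
E
```

```text
t 13.65 p [0.5332 0.3181 0.1149] x [0.109 0.994 0.001] z [ 0.001  0.001 -1.   ] q [0.36 0.6  1.51 0.   1.03 0.47] F [-1.5 -0.2  0.4] w 0.0006
low tool shift cm to TCP at point: [-0.01  0.    6.69]
lid [396. 408.] tip true [400. 217.]
```

View pics/low.png

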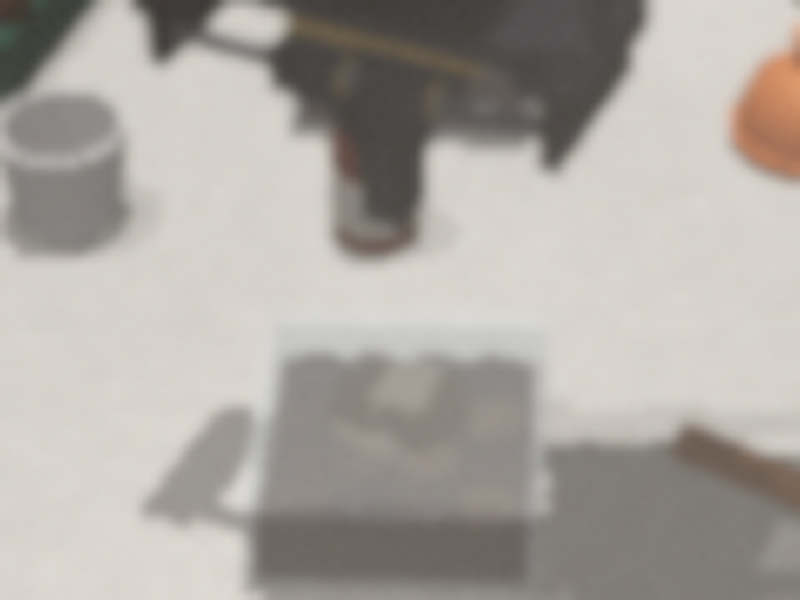

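The tip at crop (395,220) matches the corrected prediction (400,217), right above the lid centre at (396,408). I go down 6.5 cm and hold.

>>> {"op": "arm_command", "data": {
  "targets": [
    [0,0,2,0,0],
    [0,0,4,0,0],
    [0,0,5.5,0,0],
    [0,0,6.3,0,0],
    [0,0,6.5,0,0]
  ]
}}

```text
time: 14.32
position: [0.5335, 0.3162, 0.0507]
tool_rot: [0.746, 0.666, -0.0, -0.0]
ft_force: [0.1, 1.0, -0.5]
grip_width: 0.0001
```

>>> {"op": "arm_command", "data": {
  "targets": [
    [0,0,0,0,0],
    [0,0,0,0,0],
    [0,0,0,0,0],
    [0,0,0,0,0],
    [0,0,0,0,0]
  ]
}}

```text
time: 14.95
position: [0.5335, 0.3163, 0.051]
tool_rot: [0.746, 0.666, 0.0, 0.0]
ft_force: [-1.4, -0.3, 0.0]
grip_width: 0.0007
```

>>> {"op": "arm_command", "data": {
  "targets": [
    [0,0,0,0,0],
    [0,0,0,0,0],
    [0,0,0,0,0],
    [0,0,0,0,0],
    [0,0,0,0,0]
  ]
}}

```text
time: 15.58
position: [0.5334, 0.3162, 0.0508]
tool_rot: [0.746, 0.666, -0.0, -0.0]
ft_force: [0.5, 0.0, 0.2]
grip_width: 0.0002
```

>>> {"op": "arm_command", "data": {
  "targets": [
    [0,0,0,0,0],
    [0,0,0,0,0],
    [0,0,0,0,0],
    [0,0,0,0,0],
    [0,0,0,0,0]
  ]
}}

```text
time: 16.2
position: [0.5334, 0.3162, 0.0509]
tool_rot: [0.746, 0.666, -0.0, -0.0]
ft_force: [-0.3, 0.8, -0.5]
grip_width: 0.0003
```

>>> {"op": "arm_command", "data": {
  "targets": [
    [0,0,0,0,0],
    [0,0,0,0,0],
    [0,0,0,0,0],
    [0,0,0,0,0]
  ]
}}

```text
time: 16.7
position: [0.5334, 0.3163, 0.0509]
tool_rot: [0.746, 0.666, 0.0, 0.0]
ft_force: [0.5, -0.4, 0.1]
grip_width: 0.0005
```

```bash
python3 go.py low; python3 - <<'E'
from h import *
p,d=robot.camera("side")
im=cv2.resize(p[220:310,218:338,::-1],(800,600),interpolation=cv2.INTER_CUBIC)
cv2.imwrite("pics/low2.png",im)
P=robot.get_obs()["position"]
f=lambda q:((proj("side",q)-[217.5,219.5])*6.67).round(0)
print("lid",f([.5333,.318,.048]),"tip true",f(np.array(P)+[0,0,.039]))
E
```

```text
t 16.7 p [0.5334 0.3163 0.0509] x [0.112 0.994 0.   ] z [ 0.  0. -1.] q [0.36 0.69 1.55 0.   0.9  0.47] F [ 0.5 -0.4  0.1] w 0.0005
low tool shift cm to TCP at point: [ 0.17 -0.03  0.29]
lid [396. 408.] tip true [395. 329.]
```

View pics/low2.png

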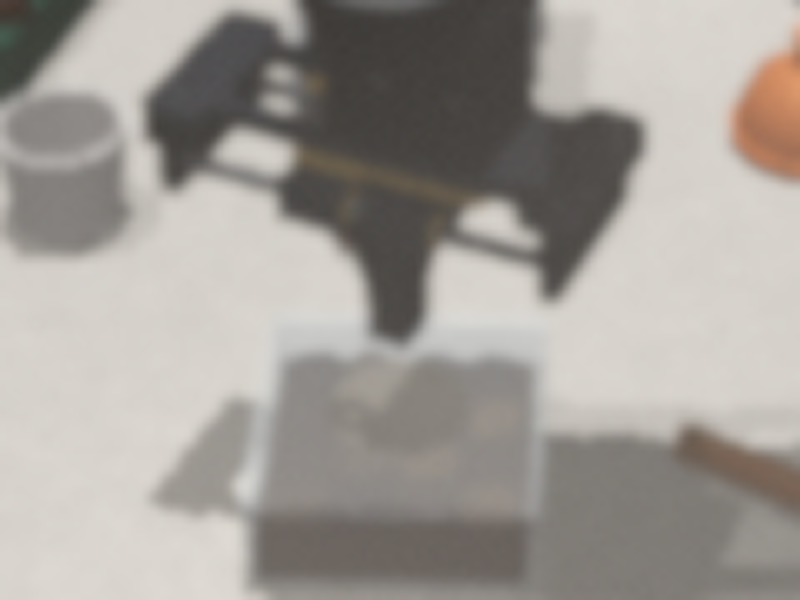

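The tip at crop (398,340) hovered about 4 cm above the low lid's centre at (396,408) for over 2 s without contact. Now I draw the hand up and back.

>>> {"op": "arm_command", "data": {
  "targets": [
    [0,0,-4,0,0],
    [0,0,-9.5,0,0],
    [0,0,-15,0,0],
    [0,0,-20,0,0],
    [0,0,-24,0,0]
  ]
}}

```text
time: 17.38
position: [0.5337, 0.3164, 0.2935]
tool_rot: [0.746, 0.666, 0.001, 0.0]
ft_force: [1.1, -0.3, 0.3]
grip_width: 0.0001
```

>>> {"op": "arm_command", "data": {
  "targets": [
    [0,-3,-1,0,0],
    [0,-6,-1,0,0],
    [0,-8,-1,0,0],
    [0,-8,-1,0,0],
    [0,-8,-1,0,0]
  ]
}}

```text
time: 18.0
position: [0.4549, 0.3252, 0.3008]
tool_rot: [0.746, 0.666, 0.0, 0.0]
ft_force: [0.7, 0.2, 0.2]
grip_width: 0.0009
```

```bash
python3 go.py low; python3 - <<'E'
from h import *
for n in("side","top"):
    p,d=robot.camera(n);q=np.load(f"pics/{n}0.npz")["p"]
    cv2.imwrite(f"pics/{n}_end.png",p[:,:,::-1])
    df=cv2.absdiff(p,q).max(2);cv2.imwrite(f"pics/{n}_diff.png",np.clip(df.astype(int)*3,0,255).astype(np.uint8))
    if n=="top":
        for nm,(u,v),z in(("tall",(423,180),.144),("mid",(306,156),.096),("low",(211,191),.048)):
            for im in(q,p):
                g=im.min(2);s=g[v-18:v+18,u-18:u+18];m=(s>.5*(float(g[v,u])+np.percentile(s,30))).astype(np.uint8)
                _,l,st,ce=cv2.connectedComponentsWithStats(m,connectivity=4);k=l[18,18];print(nm,onz("top",*(ce[k]+[u-18,v-18]),z).round(4),st[k,4])
E
```

```text
t 18.0 p [0.4549 0.3252 0.3008] x [0.112 0.994 0.   ] z [ 0.001 -0.    -1.   ] q [ 0.42  0.32  1.44 -0.    1.38  0.53] F [0.7 0.2 0.2] w 0.0009
low tool shift cm to TCP at point: [ 0.16  7.85 25.28]
tall [ 0.5405 -0.3095  0.144 ] 348
tall [ 0.5404 -0.3095  0.144 ] 352
mid [0.6265 0.0225 0.096 ] 318
mid [0.6264 0.0224 0.096 ] 316
low [0.5334 0.3182 0.048 ] 293
low [0.5342 0.3174 0.048 ] 321
```

View pics/top_end.png

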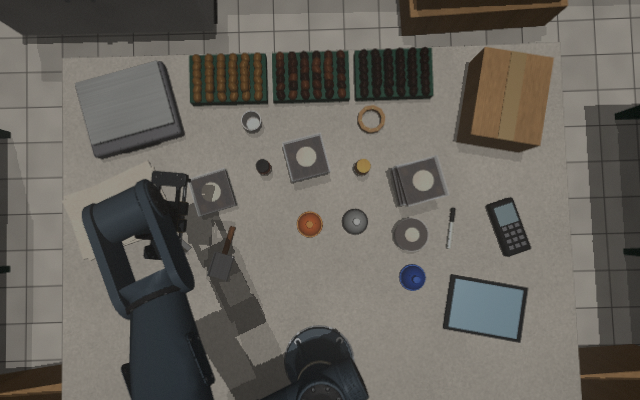

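View pics/side_diff.png

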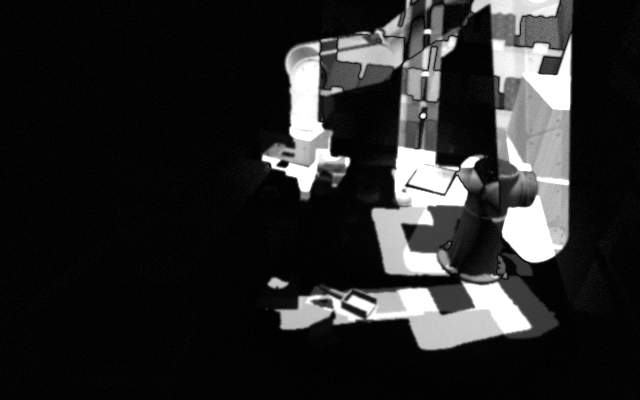

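The top view shows the piles, the bell and the loose things at their starting pixels, and the lid centres have moved by 1 mm or less. The side difference image shows only the arm and its shadow. The hand is over 25 cm from the low lid, so I hand in.

```bash
python3 -c "
from rig import robot
print(robot.hand_in())"
```

```text
the job is handed in; nothing more can be done
None
```

The job is done and handed in at about 18 s of the 54 s allowed; no verdict was reported.

- **Bell:** I pressed the grey bell with closed fingers until it hit its stop. The force rose from 2.3 N at contact to 4.9 N, then 15.5 N at the stop. Afterwards the plunger read 65 mm high again, as at the start.
- **Pointing:** I held the fingertips about 4 cm above the tall pile's lid, then about 4 cm above the short pile's lid. Each hold lasted more than 2 s, within 2 mm of the lid's centre sideways by the reported position. No contact force showed, and the hand passed well clear of the middle pile.
- **Drawing back:** the hand ended at least 25 cm from the short pile's lid.

**Height disagreement:** the reported fingertip height did not match the cameras; the hand was really about 39 mm higher than the state said. Contact with the plunger confirmed this (reported z of 0.026 against the true 0.065). I corrected for it and picked hover heights that meet the limits by either reading. By the uncorrected numbers, though, the fingertips would have been only about 2 to 3 mm above the lids.

**Final pictures:** the lid centres had moved 1 mm or less, and nothing else showed any change except the arm and its shadows. The price stand was hidden by the arm in the last top view, so only the side view confirms it stayed put.

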